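# Unlock the plate shaker and hold its lid at the balance point

## Robot

A 7-joint arm with a two-finger parallel gripper is mounted at the origin on the work surface. World frame = base frame: x ahead of the robot, y to its left, z up, the work surface at z = 0. Lengths are in m, angles in rad, forces in N, time in s.
With the tool pointing down it reaches from about 0.4 to 0.925 m from the base axis. Payload 4.1 kg.
Tool frame: the origin (TCP) lies on the centre line of the jaws, within the pads' length; the fingertips stand 14 mm ahead of it and the grasp point (between the pads) lies 5 mm behind it; x points along the fingers, z is the direction in which the jaws open and shut, and the axes are right-handed (so a half turn about x gives the same grasp; the last joint's range is limited). The gripper opens to 85 mm and grips with 20 to 120 N. Pads are 22 mm wide; open, the fingers measure 114 mm over their backs; the gripper's body (76 mm by 85 mm) begins 54 mm behind the grasp point. The pads swing forward as they close: fully open they stand 13 mm farther back than shut.
Start: joints at [-1.438, 0.398, 0.045, 1.537, -0.019, 1.207, -0.051], TCP at [0.149, 0.633, 0.245] pointing down, gripper open.
Joint ranges: [-2.82, 2.82], [-0.49, 2.23], [-1.37, 1.46], [0, 2.46], [-1.36, 4.5], [0.23, 2], [-2.94, 2.94]. Speed limits (rad/s): [2.57, 2.57, 3.14, 3.14, 3.14, 3.14, 3.14].

## Interface

Orientations are given as [roll, pitch, yaw] about the fixed x, y, z axes, in that order (R = Rz(yaw) Ry(pitch) Rx(roll)).
In Python, from station import get_state, grab_frame, job_done, boxes_of, mark_of gives the robot as it stands.
- The arm moves only by the tool arm_command, never from a script. Its argument "commands" is a list of rows, each an object of numbers: "tx", "ty", "tz": the shift along the tool's x, y, z in cm; "ax", "ay", "az": the turn, a rotation vector about the tool's x, y, z in degrees; "grip": the opening, from 0 (shut) to 1 (fully open). A call has 1 to 5 rows; each row is the pose to reach, as a shift and turn from the pose measured when the call began, along the tool's axes at that moment; what a row does not reach only later rows make up. A row lasts 1/12 s, in which the tool goes at most 41.7 mm and 7.16 degrees, less where a joint would pass 70% of its speed; a pose out of reach is approached as far as the arm can. A call with a gripper value outside its range is refused whole. The fingers move at their own pace and stop on an object; the grip force is fixed at half the most. Time passes only in rows, so rows that repeat a pose let the fingers close. It gives the time, the measured TCP pose, the force and the opening at its end, in the units of the state.
- get_state(): the state, without advancing time (a new reading comes with each control period).
- grab_frame(name): name is "scene" or "top" or "wrist"; returns a dict with "color" (420x560x3 uint8, red, green, blue), "vertical_fov" (degrees; the focal length in pixels is half the picture's height over the tangent of half this angle, whatever the lens; pixels are square), "cx", "cy" (the principal point, pixels), "world_from_camera" (4x4, takes a point from camera to world coordinates); the wrist camera has in their place "T_tool_cam" (4x4, takes a point from camera to tool coordinates, whose origin is the TCP and whose axes are the tool frame's). Camera axes: x right, y down, z forward; pixel columns grow to the right and rows downward; lengths in m; the calibration is good to about 2 mm. A picture is of the moment at which its call begins: read the wrist's pose just before it. There is no depth.
- job_done(): hands the job in, once; it reports no verdict.
Trained networks look in a picture, given as the dict that the camera call returned (one of the last four; its "shot" number tells which), for a name from the list of things; names that differ only in an ending like _2 or _b are one class to them, and where a whole thing is asked for, a point or a joint stands for the part that bears it (a point fixed in the world has none). Each returns a list of dicts, best first, with "score" (0 to 1); they miss things now and then, are a little off and sometimes report something else, mostly with a low value. They report only what shows in the picture. A call takes as long as a camera call.
- boxes_of(picture, thing): "position" ([column, row] in pixels, amid what is visible of it).
- mark_of(picture, thing): "position" ([column, row] in pixels: a listed point, or the origin of a listed thing).
The state is a dict: "time_s": time; "joints": joint angles; "qvel": joint speeds; "joint_torque": joint torques, N m; "position": TCP position; "tcp_rot": TCP orientation; "contact_force": force on the tool from outside, world axes, zero at the start; "moment": the same for the moment, N m; "gripper_width": finger opening in m.
Only numpy, scipy, OpenCV 4.12 (cv2) and the standard library are available. Lean on these libraries where they do the work, as an engineer would, in place of code of your own. Each camera call takes 0.05 s, during which the arm holds its last target.

## Task

The plate in the incubating shaker is due to come out: slide the black lid lock on the shaker's front deck outward, away from the middle of the machine, fully to its end stop, and then raise the clear lid by its bar. The lid has no stay, so swing it to its balance point, a little over 20 degrees short of upright, and finish still holding it there, steady in the fingers, so that a colleague can reach in: it must neither go over backwards nor drop shut with a slam. Leave the bottle, trough and pipette around the shaker where they are.

Things in the scene. Friction and masses are not known exactly. Their poses are not given: they have to be found in the camera images.
- shaker: Compact one-plate incubating shaker, white, fixed, 270 deep (x) x 270 wide (y), flat deck 75 above the worktop. Origin: centre of its underside. x points from its front (control deck, lid lock) to its rear (lid hinge), y to the left as seen from the front, z up. On it a clear hinged lid: a hood 125 deep, 230 wide, its top 135 above the worktop when shut, over a clipped-in 24-well plate.
- lock (a joint): Lid lock slide, m: 0 = locked, 0.030 = open at its end stop; moves straight along the shaker's -y (outward, to the machine's right edge). Starts at 0 to 0.005. About 2 N of friction; stays where it is left. A steel tongue on it lies over a keeper at the lid's foot and really holds the lid shut until the slide has moved some 15 mm.
- lock_grip (a point): Centre of the top face of the black ribbed lock grip, an upright block 16 (x) x 22 (y) x 28 high, top 30.5 above the deck; in the shaker's frame x = -97, y = -80 less the travel, z = 105.5 mm. Its thin tongue runs towards the lid 13 to 17 above the deck. The deck around it is flat and bare.
- lid (a joint): Lid angle, rad: 0 = shut, grows as its front edge swings up and back, to a stop at 2.2. About 0.3 kg, centre of mass 80 mm ahead of and 34 above the hinge when shut, so it balances at 1.172 (67 degrees from shut, 23 short of upright). Hinge friction 0.025 N m keeps it only within about 0.1 rad of that; below, it falls shut, beyond, over backwards.
- lid_hinge (a point): Middle of the lid's rear hinge line, which runs along the shaker's y; fixed in the shaker's frame at x = 100, y = 0, z = 85 mm. Its axes are the shaker's.
- lid_bar (a point): Middle of the lid's handle: straight round aluminium bar, 12 diameter, 122 long, parallel to the hinge, its centre 40 ahead of the hood's front wall, on two posts 53 either side of the middle; it can turn between the fingers. Shut: x = -65, y = 0, z = 121 mm in the shaker's frame (46 above the deck), 165 ahead of and 36 above the hinge line, about which it swings with the lid.
- medium_bottle: Square bottle of pink medium with a white cap, 76 x 76, 170 high, standing to the left of the shaker towards its rear. Origin: centre of its underside. Bystander.
- reservoir: White open reagent trough, 50 x 120 x 32, lying to the left of the shaker near its front. Origin: centre of its underside. Bystander.
- pipette: Hand pipette, black and white, about 255 long, 30 high, lying to the right of the shaker. Origin: under its middle. Bystander.

How it is judged:
On the way, in this order (a step that is already met when the one before it is completed fails the run):
1. the lid lock is slid fully to its open end stop while the lid is still shut (value of joint lock above 0.027 m and value of joint lid below 0.05 rad), for 0.2 s.
2. the lid is being raised by the fingers (value of joint lock above 0.027 m and value of joint lid above 0.4 rad and contact force between the fingers and lid above 0.3 N), for 0.1 s.
At the end, for the whole second after the job is handed in: The lid stands within 0.10 rad (6 degrees) of its balance angle of 1.172 rad, still (under 0.1 rad/s), with the fingers holding it (contact over 0.3 N); the lock is within 3 mm of its open end stop; each bystander is within 30 mm of where it stood (value of joint lid between 1.072 and 1.272 rad and velocity of joint lid between -0.1 and 0.1 rad/s and contact force between the fingers and lid above 0.3 N and value of joint lock above 0.027 m and distance of each of medium_bottle, reservoir, pipette from where it was at the start of the episode below 0.03 m); the arm keeps its last pose, push and grip.
It fails at once if the lid goes over backwards past its balance point (beyond 1.6 rad) (value of joint lid above 1.6 rad).
It fails at once if the lid slams shut (value of joint lid below 0.3 rad and velocity of joint lid below -1.5 rad/s).
It fails at once if a bystander is shifted by more than 30 mm or knocked over (distance of any of medium_bottle, reservoir, pipette from where it was at the start of the episode above 0.03 m or angle between any of medium_bottle, reservoir, pipette's own z axis and vertical above 0.5 rad).
It also fails if it takes over 43 s, if anything falls off the work surface, if the arm or the gripper's body presses on something with over 40 N, if the wrist force passes 120 N, or if a joint passes its speed limit or range.

## Working session

There is one attempt and no reset: what is moved stays moved. The work goes in short steps, Python scripts to look and compute and a tool call to move; the robot and the scene stay as the last step left them, time stands still between calls to the robot, and variables do not carry over. Pictures are saved under pics/ and viewed, and the job is handed in when it is done.

Besides the shell and the picture viewer there is one more tool, called after "Call:" as a command line: name --argument value ..., lists and objects as JSON in quotes. arm_command: Moves the arm, as the interface text tells. Its arguments: {"type":"object","properties":{"commands":{"type":"array","items":{"type":"object","properties":{"tx":{"type":"number"},"ty":{"type":"number"},"tz":{"type":"number"},"ax":{"type":"number"},"ay":{"type":"number"},"az":{"type":"number"},"grip":{"type":"number"}}}}},"required":["commands"]}

```bash
mkdir -p pics
cat > h.py <<'E'
import numpy as np,cv2
from scipy.spatial.transform import Rotation as R
from station import *
def K(f): return (f["color"].shape[0]/2)/np.tan(np.radians(f["vertical_fov"])/2)
def ray(f,p,W=None):
    W=np.array(f["world_from_camera"]) if W is None else W
    k=K(f); d=W[:3,:3]@np.array([(p[0]-f["cx"])/k,(p[1]-f["cy"])/k,1]); return W[:3,3],d/np.linalg.norm(d)
def atz(f,p,z,W=None):
    o,d=ray(f,p,W); return o+d*(z-o[2])/d[2]
def proj(f,P,W=None):
    W=np.array(f["world_from_camera"]) if W is None else W
    c=W[:3,:3].T@(np.array(P)-W[:3,3]); k=K(f); return c[:2]/c[2]*k+[f["cx"],f["cy"]]
def tri(rays):
    A=0;b=0
    for o,d in rays:
        M=np.eye(3)-np.outer(d,d);A=A+M;b=b+M@o
    return np.linalg.solve(A,b)
def tool():
    s=get_state();T=np.eye(4);T[:3,:3]=R.from_euler('xyz',s["tcp_rot"]).as_matrix();T[:3,3]=s["position"];return T
def save(f,n): cv2.imwrite("pics/"+n,f["color"][:,:,::-1])
E
python3 - <<'E'
from h import *
s=get_state();print(s)
fs={}
for n in("scene","top"):
    f=grab_frame(n);fs[n]=f;save(f,n+"0.png")
    for t in("shaker","lock_grip","lid_bar","lid_hinge","medium_bottle","reservoir","pipette"):
        print(n,t,[(np.round(m["position"],1),round(m["score"],2)) for m in mark_of(f,t)[:3]])
T=tool();f=grab_frame("wrist");save(f,"wrist0.png");W=T@np.array(f["T_tool_cam"]);print(f["T_tool_cam"],T)
for t in("shaker","lock_grip","lid_bar","lid_hinge"):
    print("wrist",t,[(np.round(m["position"],1),round(m["score"],2)) for m in mark_of(f,t)[:3]])
E
```

```text
{'time_s': 0.0, 'joints': array([-1.43804182,  0.39921127,  0.04503059,  1.53787147, -0.01873838,
        1.20693544, -0.05071453]), 'qvel': array([ 0.00014991, -0.00050392, -0.00111118, -0.0018427 ,  0.00037523,
        0.00094516,  0.0004723 ]), 'joint_torque': array([ 3.97398908e-04, -4.75112879e+01,  1.36492476e+00, -2.54226601e+01,
        1.16072298e-02,  9.19064070e-03, -2.89047058e-06]), 'position': array([0.14911844, 0.63203118, 0.24425472]), 'tcp_rot': array([-3.0909008 ,  1.56879255, -1.75177194]), 'contact_force': array([-0.10212327,  0.04448619,  0.54159273]), 'moment': array([0.01032453, 0.04366348, 0.01926145]), 'gripper_width': 0.08559936100037467}
scene shaker [(array([306.8, 218. ]), 0.81)]
scene lock_grip [(array([264.6, 170.3]), 0.57)]
scene lid_bar [(array([302.8, 166.2]), 0.75)]
scene lid_hinge [(array([320.3, 223.3]), 0.66), (array([190.9, 248.5]), 0.34)]
scene medium_bottle [(array([385.6, 216.2]), 0.84)]
scene reservoir [(array([383.7, 181. ]), 0.58)]
scene pipette [(array([192.9, 248.4]), 0.88)]
top shaker [(array([257.5, 220.6]), 0.62)]
top lock_grip [(arra
[... 226 characters left out ...]
]
top reservoir [(array([160.8, 230.2]), 0.86)]
top pipette [(array([364.7, 226. ]), 0.88)]
[[ 2.97682182e-05 -3.23823051e-01  9.46117662e-01 -1.29865014e-01]
 [-7.16543425e-04 -9.46117427e-01 -3.23822948e-01  8.35775206e-02]
 [ 9.99999743e-01 -6.68294758e-04 -2.60197508e-04 -1.94621171e-04]
 [ 0.00000000e+00  0.00000000e+00  0.00000000e+00  1.00000000e+00]] [[ 7.84616479e-05 -9.73272109e-01  2.29654948e-01  1.49323414e-01]
 [ 1.34914432e-04  2.29654957e-01  9.73272101e-01  6.32647895e-01]
 [-9.99999988e-01 -4.53807659e-05  1.49327561e-04  2.45365011e-01]
 [ 0.00000000e+00  0.00000000e+00  0.00000000e+00  1.00000000e+00]]
wrist shaker []
wrist lock_grip []
wrist lid_bar []
wrist lid_hinge []
```

```bash
python3 -c "
import cv2
for n in('scene0','top0'):
    a=cv2.imread(f'pics/{n}.png');cv2.imwrite(f'pics/{n}c.png',cv2.resize(a[100:340,100:420],None,fx=2.5,fy=2.5,interpolation=3))"
python3 - <<'E'
from h import *
a=grab_frame("scene");b=grab_frame("top")
M={"shaker":((306.8,218),(257.5,220.6),0),"lock":((264.6,170.3),(279.7,261.9),.1055),"bar":((302.8,166.2),(247.6,243.1),.121),"hinge":((320.3,223.3),(262.8,182.2),.085),"bottle":((385.6,216.2),(186.6,190.5),0),"res":((383.7,181),(160.8,230.2),0),"pip":((192.9,248.4),(364.7,226),0)}
for k,(p,q,z) in M.items(): print(k,atz(a,p,z).round(3),atz(b,q,z).round(3),tri([ray(a,p),ray(b,q)]).round(3))
print(a["world_from_camera"],b["world_from_camera"],K(a),K(b))
E
```

```text
shaker [0.557 0.112 0.   ] [0.548 0.107 0.   ] [ 0.551  0.111 -0.006]
lock [0.438 0.043 0.106] [0.433 0.042 0.105] [0.434 0.044 0.102]
bar [0.485 0.133 0.121] [0.483 0.126 0.121] [0.485 0.129 0.123]
hinge [0.652 0.092 0.085] [0.649 0.088 0.085] [0.651 0.09  0.084]
bottle [0.647 0.309 0.   ] [0.637 0.315 0.   ] [ 0.639  0.318 -0.012]
res [0.528 0.39  0.   ] [0.521 0.388 0.   ] [ 0.523  0.391 -0.005]
pip [ 0.521 -0.198 -0.   ] [ 0.532 -0.206  0.   ] [ 0.532 -0.201  0.014]
[[ 4.40900650e-01  6.50378260e-01 -6.18558596e-01  1.17304234e+00]
 [ 8.97555666e-01 -3.19992092e-01  3.03313183e-01 -2.67169000e-01]
 [-6.65559447e-04 -6.88921752e-01 -7.24835414e-01  7.94250644e-01]
 [ 0.00000000e+00  0.00000000e+00  0.00000000e+00  1.00000000e+00]] [[-0.00395258 -0.99548892  0.09479553  0.48479759]
 [-0.99996316  0.00321235 -0.00796009  0.03616136]
 [ 0.00761966 -0.0948235  -0.99546494  1.23317993]
 [ 0.          0.          0.          1.        ]] 392.85574208968814 422.68987816106727
```

View pics/scene0c.png

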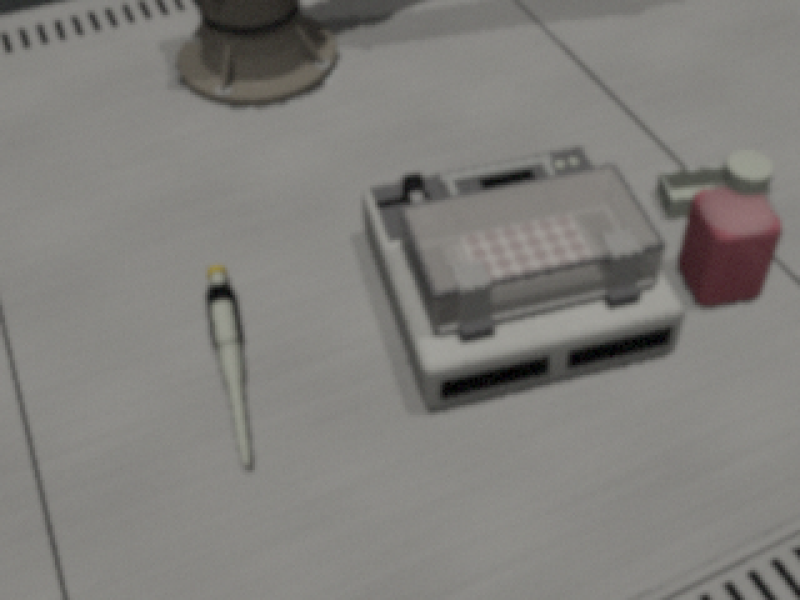

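View pics/top0c.png

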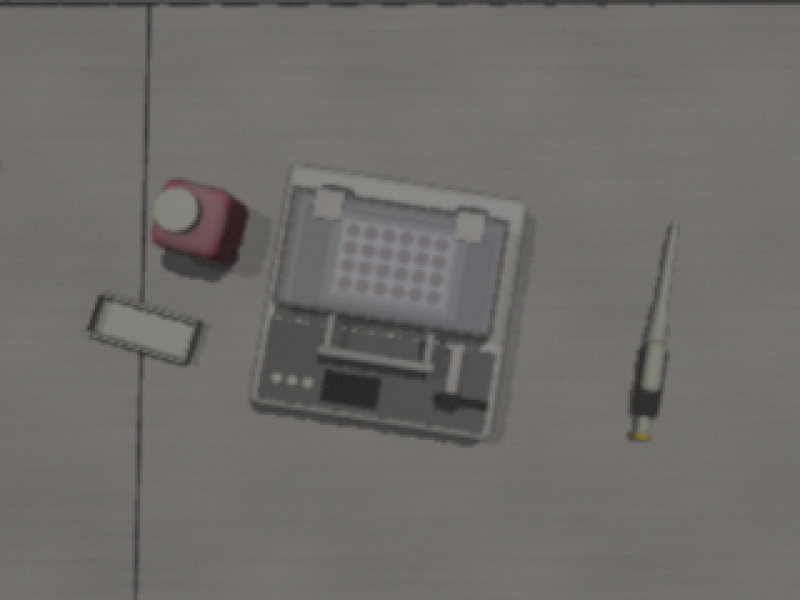

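View pics/wrist0.png

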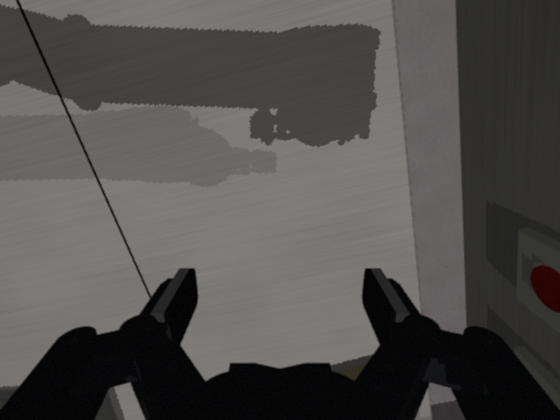

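The views agree: the shaker is centred near (0.55, 0.11) with a yaw of about -9°. The lock sits at the front right, at top-crop pixel (450, 398), and the bar runs from (318, 352) to (432, 370). The second top mark for the lock is the right one. Next I fit the shaker pose and move towards it so the wrist camera can see it.

```bash
cat >> h.py <<'E'
def tgt(az): # tool down, z axis azimuth (deg)
    x=np.array([0,0,-1.]);z=np.array([np.cos(np.radians(az)),np.sin(np.radians(az)),0]);return np.column_stack([x,np.cross(z,x),z])
def cmd(P,Rt):
    T=tool();d=T[:3,:3].T@(np.array(P)-T[:3,3]);r=R.from_matrix(T[:3,:3].T@Rt).as_rotvec(degrees=True)
    print("t cm",(d*100).round(2),"a deg",r.round(2),"pos",T[:3,3].round(4)); return d,r
def S2W(p,o): # o=(x,y,yaw)
    c,s=np.cos(o[2]),np.sin(o[2]);return np.array([o[0]+c*p[0]-s*p[1],o[1]+s*p[0]+c*p[1],p[2]])
E
python3 - <<'E'
from h import *
from scipy.optimize import least_squares
a=grab_frame("scene");b=grab_frame("top")
L=[(0,0,0),(-.097,-.082,.1055),(-.065,0,.121),(.1,0,.085)]
A=[(306.8,218),(264.6,170.3),(302.8,166.2),(320.3,223.3)];B=[(257.5,220.6),(279.7,261.9),(247.6,243.1),(262.8,182.2)]
# corners of deck top in the top crop
C=[((.135,.135,.075),(292,168)),((.135,-.135,.075),(527,205)),((-.135,-.135,.075),(490,438)),((-.135,.135,.075),(251,405)),((-.065,.061,.121),(318,352)),((-.065,-.061,.121),(433,369))]
def f(o):
    r=[]
    for l,p,q in zip(L,A,B): r+=[*(proj(a,S2W(l,o))-p),*(proj(b,S2W(l,o))-q)]
    for l,q in C: r+=list(proj(b,S2W(l,o))-(np.array(q)/2.5+100))
    return np.array(r)
s=least_squares(f,[.55,.11,-.15],loss="soft_l1");print(s.x,np.degrees(s.x[2]));print(f(s.x).reshape(-1,2).round(1).tolist())
print(S2W((-.097,-.082,.1055),s.x),S2W((-.065,0,.121),s.x))
cmd((.38,.35,.26),tgt(81))
E
```

```text
[ 0.54678253  0.1089444  -0.15971816] -9.151176701363024
[[-2.8, -2.1], [-0.7, 0.6], [-0.0, -0.1], [-0.5, -1.7], [-5.1, 1.1], [2.5, 0.3], [-1.2, -2.0], [-1.9, 1.3], [-1.8, -3.1], [0.5, -2.8], [0.4, 1.6], [-2.4, -0.8], [-0.1, -1.1], [-0.1, -0.6]]
[0.43797585 0.04341496 0.1055    ] [0.48260984 0.119282   0.121     ]
t cm [ -1.47 -28.95 -22.21] a deg [-4.28  0.01  0.  ] pos [0.1493 0.6327 0.2454]
```

Call:
arm_command --commands '[{"tx":-1.5,"ty":-29,"tz":-22},{"tx":-1.5,"ty":-29,"tz":-22},{"tx":-1.5,"ty":-29,"tz":-22},{"tx":-1.5,"ty":-29,"tz":-22},{"tx":-1.5,"ty":-29,"tz":-22}]'

```text
invalid input
```

Call:
arm_command --commands '[{"tx":-1.5,"ty":-29,"tz":-22,"ax":-4,"ay":0,"az":0,"grip":1},{"tx":-1.5,"ty":-29,"tz":-22,"ax":-4,"ay":0,"az":0,"grip":1},{"tx":-1.5,"ty":-29,"tz":-22,"ax":-4,"ay":0,"az":0,"grip":1},{"tx":-1.5,"ty":-29,"tz":-22,"ax":-4,"ay":0,"az":0,"grip":1},{"tx":-1.5,"ty":-29,"tz":-22,"ax":-4,"ay":0,"az":0,"grip":1}]'

```text
time_s: 1.67
position: [0.2828, 0.4705, 0.2542]
tcp_rot: [-0.295, 1.57, 1.114]
contact_force: [1.1, -0.3, 0.5]
gripper_width: 0.0854
```

```bash
python3 -c "
from h import *
cmd((.43,.07,.29),tgt(81))"
```

```text
t cm [ -3.6  -20.97 -37.16] a deg [-0.26  0.03  0.01] pos [0.2828 0.4705 0.2542]
```

Call:
arm_command --commands '[{"tx":-3.6,"ty":-21,"tz":-37,"ax":0,"ay":0,"az":0,"grip":1},{"tx":-3.6,"ty":-21,"tz":-37,"ax":0,"ay":0,"az":0,"grip":1},{"tx":-3.6,"ty":-21,"tz":-37,"ax":0,"ay":0,"az":0,"grip":1},{"tx":-3.6,"ty":-21,"tz":-37,"ax":0,"ay":0,"az":0,"grip":1},{"tx":-3.6,"ty":-21,"tz":-37,"ax":0,"ay":0,"az":0,"grip":1}]'

```text
time_s: 2.08
position: [0.3545, 0.2755, 0.2718]
tcp_rot: [-0.299, 1.569, 1.11]
contact_force: [1.4, 0.4, 0.7]
gripper_width: 0.0858
```

```bash
python3 -c "
from h import *
cmd((.43,.07,.29),tgt(81))"
```

```text
t cm [ -1.84 -10.76 -19.06] a deg [-0.26  0.08  0.02] pos [0.3545 0.2755 0.2718]
```

Call:
arm_command --commands '[{"tx":-1.8,"ty":-10.8,"tz":-19,"ax":0,"ay":0,"az":0,"grip":0.45},{"tx":-1.8,"ty":-10.8,"tz":-19,"ax":0,"ay":0,"az":0,"grip":0.45},{"tx":-1.8,"ty":-10.8,"tz":-19,"ax":0,"ay":0,"az":0,"grip":0.45},{"tx":-1.8,"ty":-10.8,"tz":-19,"ax":0,"ay":0,"az":0,"grip":0.45},{"tx":-1.8,"ty":-10.8,"tz":-19,"ax":0,"ay":0,"az":0,"grip":0.45}]'

```text
time_s: 2.5
position: [0.4263, 0.0807, 0.2891]
tcp_rot: [-0.444, 1.568, 0.965]
contact_force: [0.9, -0.5, -0.9]
gripper_width: 0.0386
```

Call:
arm_command --commands '[{"tx":0,"ty":-0.7,"tz":-1.1,"ax":0,"ay":0,"az":0,"grip":0.45},{"tx":0,"ty":-0.7,"tz":-1.1,"ax":0,"ay":0,"az":0,"grip":0.45},{"tx":0,"ty":-0.7,"tz":-1.1,"ax":0,"ay":0,"az":0,"grip":0.45}]'

```text
time_s: 2.75
position: [0.4315, 0.0681, 0.2893]
tcp_rot: [-0.342, 1.567, 1.064]
contact_force: [-1.3, -0.3, 0.2]
gripper_width: 0.0389
```

Run:
```python
from h import *
T=tool();f=grab_frame("wrist");save(f,"wrist1.png");W=T@np.array(f["T_tool_cam"]);print(T[:3,3], np.abs(get_state()["qvel"]).max())
for t,z in(("lock_grip",.1055),("lid_bar",.121),("lid_hinge",.085)):
    for m in mark_of(f,t)[:2]: print(t,np.round(m["position"],1),round(m["score"],2),atz(f,m["position"],z,W).round(4))
```

```text
[0.43151415 0.06811194 0.28929284] 0.027481257747201813
lock_grip [254.3 201.2] 0.7 [0.4396 0.0384 0.1055]
lock_grip [503.  196.1] 0.19 [0.4799 0.3152 0.1055]
lid_bar [330.9 228.4] 0.88 [0.4801 0.1181 0.121 ]
```

View pics/wrist1.png

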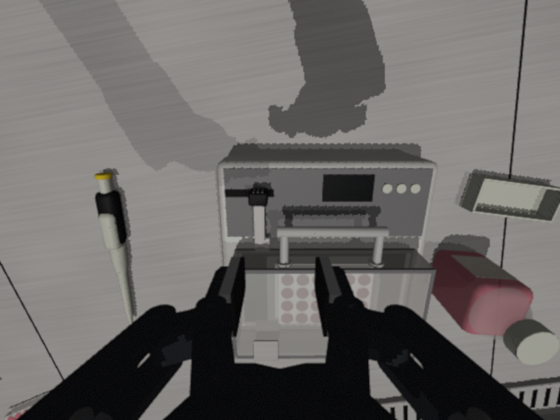

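Run:
```python
from h import *
a=cv2.imread("pics/wrist1.png")
cv2.imwrite("pics/wrist1c.png",cv2.resize(a[140:280,210:400],None,fx=4,fy=4,interpolation=2))
T=tool();f=grab_frame("wrist");W=T@np.array(f["T_tool_cam"])
for o in((.5468,.1089,-.1597),(.545,.107,-.157)):
  for n,p in dict(lock0=(-.097,-.08,.1055),lockbase=(-.097,-.08,.0775),bar=(-.065,0,.121),c1=(-.135,-.135,.075),c2=(-.135,.135,.075),b1=(-.065,.061,.121),b2=(-.065,-.061,.121)).items(): print(n,S2W(p,o).round(4),proj(f,S2W(p,o),W).round(1),((proj(f,S2W(p,o),W)-[210,140])*4).round())
```

```text
lock0 [0.4383 0.0453 0.1055] [258.5 200. ] [194. 240.]
lockbase [0.4383 0.0453 0.0775] [260.  193.3] [200. 213.]
bar [0.4826 0.1192 0.121 ] [330.3 231.6] [481. 366.]
c1 [ 0.392  -0.0029  0.075 ] [212.9 161.7] [12. 87.]
c2 [0.435  0.2637 0.075 ] [441.2 161.7] [925.  87.]
b1 [0.4923 0.1795 0.121 ] [385.2 231.6] [701. 366.]
b2 [0.4729 0.059  0.121 ] [275.4 231.6] [262. 367.]
lock0 [0.4367 0.0432 0.1055] [256.3 198.9] [185. 236.]
lockbase [0.4367 0.0432 0.0775] [258.  192.3] [192. 209.]
bar [0.4808 0.1172 0.121 ] [328.3 230.4] [473. 362.]
c1 [ 0.3906 -0.0052  0.075 ] [210.7 160.7] [ 3. 83.]
c2 [0.4328 0.2614 0.075 ] [439.3 160.2] [917.  81.]
b1 [0.4903 0.1774 0.121 ] [383.3 230.2] [693. 361.]
b2 [0.4713 0.0569 0.121 ] [273.3 230.6] [253. 362.]
```

View pics/wrist1c.png

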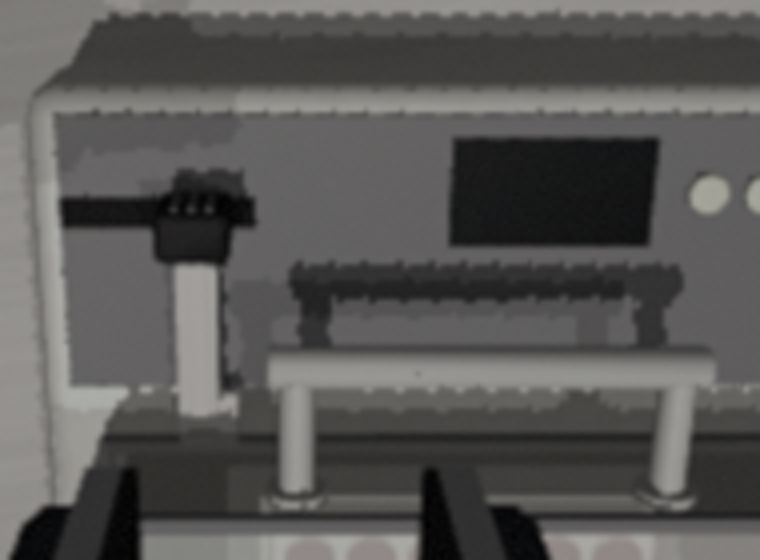

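The wrist view gives the bar ends at crop x 270 to 714, row 368. The lock top is centred at crop (193, 241), which is full-frame (258.3, 200.3). From that, the bar middle is at about (0.483, 0.122) and the lock at about (0.438, 0.045), already travelled about 3 mm.

Run:
```python
from h import *
T=tool();f=grab_frame("wrist");W=T@np.array(f["T_tool_cam"])
print(atz(f,(258.3,200.3),.1055,W),atz(f,(210+492/4,140+368/4),.121,W),atz(f,(210+270/4,232),.121,W),atz(f,(210+714/4,232),.121,W))
cmd((.4383,.045,.096),tgt(80.85))
```

```text
[0.4387421  0.04488173 0.1055    ] [0.48368412 0.12199473 0.121     ] [0.47383809 0.06111281 0.121     ] [0.49354076 0.18294228 0.121     ]
t cm [19.29 -1.09 -2.39] a deg [0.05 0.14 0.05] pos [0.4311 0.0699 0.289 ]
```

Call:
arm_command --commands '[{"tx":4,"ty":-1.1,"tz":-2.4,"ax":0,"ay":0,"az":0,"grip":0.45},{"tx":8,"ty":-1.1,"tz":-2.4,"ax":0,"ay":0,"az":0,"grip":0.45},{"tx":11,"ty":-1.1,"tz":-2.4,"ax":0,"ay":0,"az":0,"grip":0.45},{"tx":13,"ty":-1.1,"tz":-2.4,"ax":0,"ay":0,"az":0,"grip":0.45},{"tx":13,"ty":-1.1,"tz":-2.4,"ax":0,"ay":0,"az":0,"grip":0.45}]'

```text
time_s: 3.47
position: [0.4346, 0.0446, 0.155]
tcp_rot: [1.876, 1.563, -2.994]
contact_force: [-0.1, 0.1, 0.1]
gripper_width: 0.0386
```

Run:
```python
from h import *
cmd((.4385,.045,.096),tgt(80.85))
T=tool();f=grab_frame("wrist");save(f,"wrist2.png");W=T@np.array(f["T_tool_cam"])
print([(np.round(m["position"],1),atz(f,m["position"],.1055,W).round(4),round(m["score"],2)) for m in mark_of(f,"lock_grip")])
```

```text
t cm [ 5.89 -0.42  0.12] a deg [ 0.1  -0.13 -0.42] pos [0.4346 0.0446 0.155 ]
[(array([275.6, 247.4]), array([0.438 , 0.0409, 0.1055]), 0.97)]
```

View pics/wrist2.png

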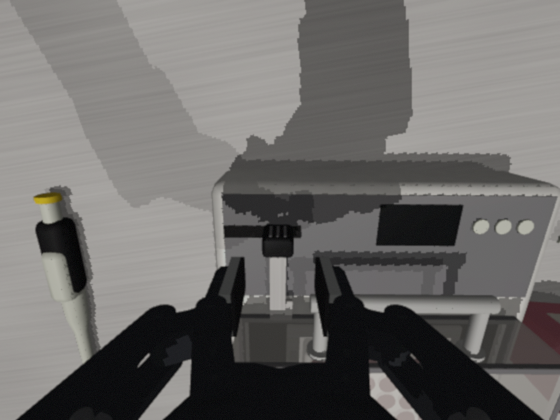

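The lock top sits at about (278, 247), centred between the fingers at columns 240 and 320. I descend.

Call:
arm_command --commands '[{"tx":1.5,"ty":-0.4,"tz":0,"ax":0,"ay":0,"az":0,"grip":0.45},{"tx":3,"ty":-0.4,"tz":0,"ax":0,"ay":0,"az":0,"grip":0.45},{"tx":4.5,"ty":-0.4,"tz":0,"ax":0,"ay":0,"az":0,"grip":0.45},{"tx":5.9,"ty":-0.4,"tz":0,"ax":0,"ay":0,"az":0,"grip":0.45},{"tx":5.9,"ty":-0.4,"tz":0,"ax":0,"ay":0,"az":0,"grip":0.45}]'

```text
time_s: 3.98
position: [0.4423, 0.0453, 0.1]
tcp_rot: [0.168, 1.569, 1.582]
contact_force: [-1.3, 0.6, 0.7]
gripper_width: 0.0383
```

Call:
arm_command --commands '[{"tx":0,"ty":0,"tz":0,"ax":0,"ay":0,"az":0,"grip":0.0},{"tx":0,"ty":0,"tz":0,"ax":0,"ay":0,"az":0,"grip":0.0},{"tx":0,"ty":0,"tz":0,"ax":0,"ay":0,"az":0,"grip":0.0},{"tx":0,"ty":0,"tz":0,"ax":0,"ay":0,"az":0,"grip":0.0}]'

```text
time_s: 4.32
position: [0.4433, 0.0445, 0.1017]
tcp_rot: [-0.636, 1.568, 0.778]
contact_force: [-2.9, -4.0, 6.8]
gripper_width: 0.0203
```

Run:
```python
from h import *
cmd((.4385,.043,.096),tgt(80.85))
s=get_state();print(s["gripper_width"],s["contact_force"])
f=grab_frame("wrist");save(f,"wrist3.png")
```

```text
t cm [ 0.57  0.45 -0.22] a deg [0.14 0.12 0.08] pos [0.4433 0.0445 0.1017]
0.020300626825107256 [-2.89271982 -4.01523321  6.78532878]
```

View pics/wrist3.png

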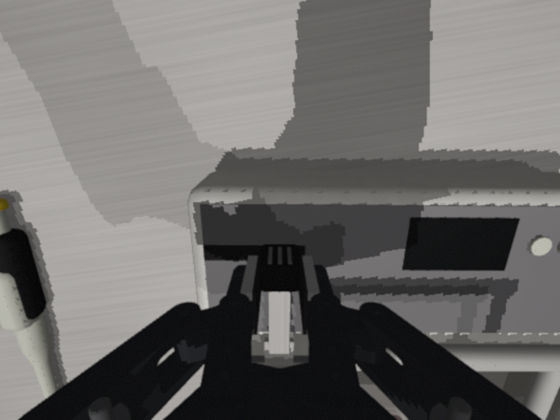

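The block is gripped, with a width of 20 mm. I slide it outward along tool -z.

Call:
arm_command --commands '[{"tx":0,"ty":0,"tz":-0.8,"ax":0,"ay":0,"az":0,"grip":0.0},{"tx":0,"ty":0,"tz":-1.6,"ax":0,"ay":0,"az":0,"grip":0.0},{"tx":0,"ty":0,"tz":-2.2,"ax":0,"ay":0,"az":0,"grip":0.0},{"tx":0,"ty":0,"tz":-2.7,"ax":0,"ay":0,"az":0,"grip":0.0},{"tx":0,"ty":0,"tz":-3.0,"ax":0,"ay":0,"az":0,"grip":0.0}]'

```text
time_s: 4.78
position: [0.4382, 0.0146, 0.1019]
tcp_rot: [-0.313, 1.568, 1.1]
contact_force: [0.3, 9.0, -5.1]
gripper_width: 0.0205
```

Call:
arm_command --commands '[{"tx":0,"ty":0,"tz":-0.5,"ax":0,"ay":0,"az":0,"grip":0.0},{"tx":0,"ty":0,"tz":-0.8,"ax":0,"ay":0,"az":0,"grip":0.0},{"tx":0,"ty":0,"tz":-0.8,"ax":0,"ay":0,"az":0,"grip":0.0}]'

```text
time_s: 5.03
position: [0.4382, 0.0141, 0.1019]
tcp_rot: [-0.123, 1.557, 1.291]
contact_force: [1.6, 20.9, -11.3]
gripper_width: 0.0204
```

It stopped after about 31 mm and the push force rose to 21 N, so this is the end stop. I release, rise and check.

Call:
arm_command --commands '[{"tx":0,"ty":0,"tz":0,"ax":0,"ay":0,"az":0,"grip":0.4},{"tx":0,"ty":0,"tz":0,"ax":0,"ay":0,"az":0,"grip":0.4},{"tx":0,"ty":0,"tz":0,"ax":0,"ay":0,"az":0,"grip":0.4},{"tx":-3,"ty":0,"tz":0,"ax":0,"ay":0,"az":0,"grip":0.4},{"tx":-6,"ty":0,"tz":0,"ax":0,"ay":0,"az":0,"grip":0.4}]'

```text
time_s: 5.45
position: [0.4368, 0.0114, 0.1618]
tcp_rot: [0.136, 1.561, 1.548]
contact_force: [1.2, 0.7, 0.2]
gripper_width: 0.0343
```

Call:
arm_command --commands '[{"tx":-4,"ty":0,"tz":0,"ax":0,"ay":0,"az":0,"grip":0.4},{"tx":-8,"ty":0,"tz":0,"ax":0,"ay":0,"az":0,"grip":0.4},{"tx":-10,"ty":0,"tz":0,"ax":0,"ay":0,"az":0,"grip":0.4},{"tx":-10,"ty":0,"tz":0,"ax":0,"ay":0,"az":0,"grip":0.4}]'

```text
time_s: 5.78
position: [0.4404, 0.009, 0.2672]
tcp_rot: [-0.571, 1.554, 0.839]
contact_force: [0.7, 0.7, -0.3]
gripper_width: 0.0341
```

Run:
```python
from h import *
T=tool();f=grab_frame("wrist");save(f,"wrist4.png");W=T@np.array(f["T_tool_cam"])
for t,z in(("lock_grip",.1055),("lid_bar",.121)):
    for m in mark_of(f,t)[:2]: print(t,np.round(m["position"],1),round(m["score"],2),atz(f,m["position"],z,W).round(4))
print(get_state()["gripper_width"])
a=f["color"][:,:,::-1];cv2.imwrite("pics/wrist4c.png",cv2.resize(a[140:280,210:400],None,fx=4,fy=4,interpolation=2))
```

```text
lock_grip [283.5 190. ] 0.66 [0.4367 0.0158 0.1055]
lid_bar [388.4 221.4] 0.97 [0.4829 0.1168 0.121 ]
0.034370367675243235
```

View pics/wrist4.png

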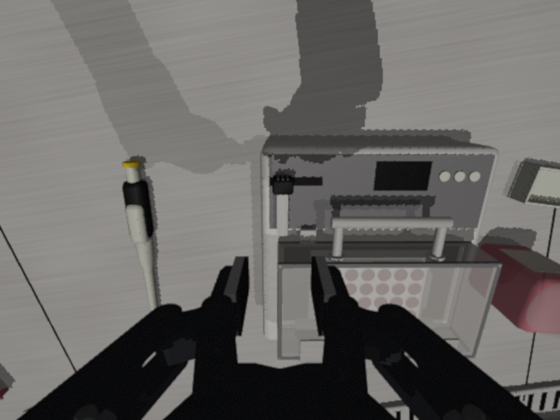

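The lock is now at (283, 190) at the right end of its slot, with the empty slot to its left in the machine's frame. The keeper at (308, 232) is free. I turn 90° and move over the bar.

Run:
```python
from h import *
T=tool();f=grab_frame("wrist");W=T@np.array(f["T_tool_cam"])
print(atz(f,(392.5,222.5),.121,W))
cmd((.4835,.121,.22),tgt(-9.15))
```

```text
[0.47598934 0.11851604 0.121     ]
t cm [ 4.16 -2.94 11.72] a deg [90.    0.24 -0.53] pos [0.4359 0.0096 0.2607]
```

Call:
arm_command --commands '[{"tx":2,"ty":-2.9,"tz":11.7,"ax":90,"ay":0,"az":0,"grip":0.4},{"tx":2,"ty":-2.9,"tz":11.7,"ax":90,"ay":0,"az":0,"grip":0.4},{"tx":2,"ty":-2.9,"tz":11.7,"ax":90,"ay":0,"az":0,"grip":0.4},{"tx":2,"ty":-2.9,"tz":11.7,"ax":90,"ay":0,"az":0,"grip":0.4},{"tx":2,"ty":-2.9,"tz":11.7,"ax":90,"ay":0,"az":0,"grip":0.4}]'

```text
time_s: 6.4
position: [0.4823, 0.1225, 0.2389]
tcp_rot: [1.512, 1.564, 2.297]
contact_force: [-0.3, -2.0, 0.6]
gripper_width: 0.0341
```

Run:
```python
from h import *
cmd((.4835,.121,.24),tgt(-9.15))
```

```text
t cm [-0.11 -0.19 -0.02] a deg [54.14 -0.17 -0.39] pos [0.4823 0.1225 0.2389]
```

Call:
arm_command --commands '[{"tx":0,"ty":0,"tz":0,"ax":54,"ay":0,"az":0,"grip":0.4},{"tx":0,"ty":0,"tz":0,"ax":54,"ay":0,"az":0,"grip":0.4},{"tx":0,"ty":0,"tz":0,"ax":54,"ay":0,"az":0,"grip":0.4},{"tx":0,"ty":0,"tz":0,"ax":54,"ay":0,"az":0,"grip":0.4},{"tx":0,"ty":0,"tz":0,"ax":54,"ay":0,"az":0,"grip":0.4}]'

```text
time_s: 6.82
position: [0.4814, 0.1216, 0.237]
tcp_rot: [2.474, 1.564, 2.63]
contact_force: [0.4, 0.2, 0.7]
gripper_width: 0.0342
```

Call:
arm_command --commands '[{"tx":0,"ty":0,"tz":0,"ax":18,"ay":0,"az":0,"grip":0.4},{"tx":0,"ty":0,"tz":0,"ax":18,"ay":0,"az":0,"grip":0.4},{"tx":0,"ty":0,"tz":0,"ax":18,"ay":0,"az":0,"grip":0.4},{"tx":0,"ty":0,"tz":0,"ax":18,"ay":0,"az":0,"grip":0.4}]'

```text
time_s: 7.15
position: [0.4804, 0.1209, 0.2352]
tcp_rot: [-3.098, 1.562, 3.025]
contact_force: [1.2, -0.3, -1.2]
gripper_width: 0.0341
```

Run:
```python
from h import *
T=tool();f=grab_frame("wrist");save(f,"wrist5.png");W=T@np.array(f["T_tool_cam"])
for t,z in(("lock_grip",.1055),("lid_bar",.121)):
    for m in mark_of(f,t)[:2]: print(t,np.round(m["position"],1),round(m["score"],2),atz(f,m["position"],z,W).round(4))
cmd((.4835,.121,.113),tgt(-9.15))
print(proj(f,(.4835,.121,.121),W))
```

```text
lock_grip [252.3 305.4] 0.89 [0.4324 0.0147 0.1055]
lock_grip [283.1 214.1] 0.18 [0.4809 0.1115 0.1055]
lid_bar [281.1 211.9] 0.55 [0.4804 0.1193 0.121 ]
t cm [12.3   0.    0.36] a deg [ 0.14 -0.46 -0.06] pos [0.4809 0.1213 0.236 ]
[284.28413392 209.57692801]
```

View pics/wrist5.png

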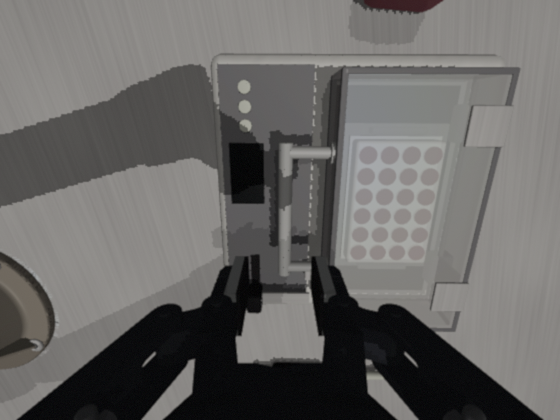

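The bar is at column 285, spanning rows 143 to 275, and the finger middle is at column 280. That needs about a 4 mm shift before I descend.

Call:
arm_command --commands '[{"tx":3,"ty":0,"tz":0.4,"ax":0,"ay":-0.4,"az":0,"grip":0.4},{"tx":6,"ty":0,"tz":0.4,"ax":0,"ay":-0.4,"az":0,"grip":0.4},{"tx":8,"ty":0,"tz":0.4,"ax":0,"ay":-0.4,"az":0,"grip":0.4},{"tx":8,"ty":0,"tz":0.4,"ax":0,"ay":-0.4,"az":0,"grip":0.4}]'

```text
time_s: 7.63
position: [0.4807, 0.1197, 0.1519]
tcp_rot: [-2.672, 1.561, -2.828]
contact_force: [-0.3, -0.2, 0.1]
gripper_width: 0.0347
```

Run:
```python
from h import *
T=tool();f=grab_frame("wrist");save(f,"wrist6.png");W=T@np.array(f["T_tool_cam"])
cmd((.4838,.121,.113),tgt(-9.15))
print(proj(f,(.4835,.121,.121),W),get_state()["gripper_width"])
```

```text
t cm [4.11 0.13 0.14] a deg [ 0.16 -0.3   0.14] pos [0.4824 0.12   0.1541]
[284.25312873 251.39556188] 0.033906995721548455
```

View pics/wrist6.png

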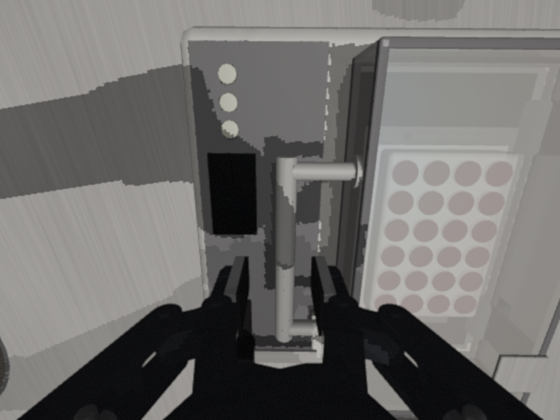

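The bar lies between the fingers at column 285, midway along its length. I lower the last 4 cm and close.

Call:
arm_command --commands '[{"tx":1.5,"ty":0,"tz":0.2,"ax":0,"ay":0,"az":0,"grip":0.4},{"tx":3,"ty":0,"tz":0.2,"ax":0,"ay":0,"az":0,"grip":0.4},{"tx":4.1,"ty":0,"tz":0.2,"ax":0,"ay":0,"az":0,"grip":0.4},{"tx":4.1,"ty":0,"tz":0.2,"ax":0,"ay":0,"az":0,"grip":0.4},{"tx":4.1,"ty":0,"tz":0.2,"ax":0,"ay":0,"az":0,"grip":0.4}]'

```text
time_s: 8.1
position: [0.4846, 0.1197, 0.1137]
tcp_rot: [-2.71, 1.565, -2.867]
contact_force: [-0.1, 1.2, 0.5]
gripper_width: 0.0343
```

Call:
arm_command --commands '[{"tx":0,"ty":0,"tz":0,"ax":0,"ay":0,"az":0,"grip":0.0},{"tx":0,"ty":0,"tz":0,"ax":0,"ay":0,"az":0,"grip":0.0},{"tx":0,"ty":0,"tz":0,"ax":0,"ay":0,"az":0,"grip":0.0},{"tx":0,"ty":0,"tz":0,"ax":0,"ay":0,"az":0,"grip":0.0},{"tx":0,"ty":0,"tz":0,"ax":0,"ay":0,"az":0,"grip":0.0}]'

```text
time_s: 8.52
position: [0.4838, 0.1202, 0.1149]
tcp_rot: [-3.014, 1.564, 3.113]
contact_force: [-4.2, 0.7, 6.4]
gripper_width: 0.0103
```

Run:
```python
from h import *
T=tool();f=grab_frame("wrist");save(f,"wrist7.png")
s=get_state();print(s["position"],s["gripper_width"],s["contact_force"]);
cmd((.4838,.121,.113),tgt(-9.15))
T=tool();G=T[:3,3]-0.005*T[:3,0];print("grasp",G)
# arc in tool axes from present grasp point assumed bar
yaw=np.radians(-9.15);ex=np.array([np.cos(yaw),np.sin(yaw),0])
for th in np.arange(0,1.18,.1).tolist()+[1.172]:
    a0=np.arctan2(.036,-.165);r=np.hypot(.036,.165)
    dx=r*(np.cos(a0-th)-np.cos(a0));dz=r*(np.sin(a0-th)-np.sin(a0))
    print(round(th,3),(T[:3,:3].T@(ex*dx+[0,0,dz])*100).round(2))
```

```text
[0.48382319 0.12014713 0.11487137] 0.01011524574375602 [-4.25117919 -0.29170648  6.39890158]
t cm [ 0.19  0.08 -0.01] a deg [ 0.16 -0.4   0.05] pos [0.4838 0.1201 0.1149]
grasp [0.48385862 0.12014627 0.11987124]
0.0 [0. 0. 0.]
0.1 [-1.63 -0.    0.43]
0.2 [-3.21 -0.01  1.02]
0.3 [-4.73 -0.01  1.77]
0.4 [-6.16 -0.01  2.66]
0.5 [-7.5  -0.02  3.69]
0.6 [-8.72 -0.02  4.85]
0.7 [-9.83 -0.03  6.13]
0.8 [-10.8   -0.03   7.51]
0.9 [-11.63  -0.04   8.98]
1.0 [-12.3   -0.04  10.53]
1.1 [-12.82  -0.05  12.13]
1.172 [-13.1   -0.05  13.32]
```

View pics/wrist7.png

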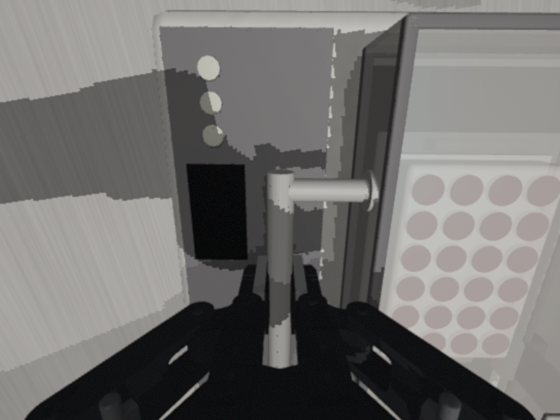

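The bar is held: the width reads 10 mm, about 2 mm under its 12 mm, the same offset as on the lock. I raise along the arc, starting with 0.4 rad.

Call:
arm_command --commands '[{"tx":-0.8,"ty":0,"tz":0.2,"ax":0,"ay":0,"az":0,"grip":0.0},{"tx":-1.63,"ty":0,"tz":0.43,"ax":0,"ay":0,"az":0,"grip":0.0},{"tx":-3.2,"ty":0,"tz":1.0,"ax":0,"ay":0,"az":0,"grip":0.0},{"tx":-4.7,"ty":0,"tz":1.8,"ax":0,"ay":0,"az":0,"grip":0.0},{"tx":-6.2,"ty":0,"tz":2.7,"ax":0,"ay":0,"az":0,"grip":0.0}]'

```text
time_s: 8.98
position: [0.5099, 0.1158, 0.1777]
tcp_rot: [-3.022, 1.561, 3.104]
contact_force: [-0.2, 0.4, -3.8]
gripper_width: 0.0099
```

```bash
cat > arc.py <<'E'
from h import *
s=get_state();print(s["position"].round(4),s["gripper_width"],s["contact_force"].round(1))
T=tool();yaw=np.radians(-9.15);ex=np.array([np.cos(yaw),np.sin(yaw),0])
p0=np.array([.4838,.1201,.1149]);d=T[:3,3]-p0
a0=np.arctan2(.036,-.165);r=np.hypot(.036,.165)
vx=-.165+d@ex;vz=.036+d[2];th=a0-np.arctan2(vz,vx);print("theta",th,"radius err mm",(np.hypot(vx,vz)-r)*1e3,"y off",d@[-ex[1],ex[0],0]*1e3)
for t in np.arange(.5,1.18,.1).tolist()+[1.172]:
    P=p0+ex*(r*(np.cos(a0-t)-np.cos(a0)))+[0,0,r*(np.sin(a0-t)-np.sin(a0))]
    print(round(t,3),(T[:3,:3].T@(P-T[:3,3])*100).round(2))
print("rot",R.from_matrix(T[:3,:3].T@tgt(-9.15)).as_rotvec(degrees=True).round(2))
E
python3 arc.py
```

```text
[0.5099 0.1158 0.1777] 0.009943710937206161 [-0.2  0.4 -3.8]
theta 0.40448074842403825 radius err mm 1.3138632753433577 y off -0.07267976110909868
0.5 [-1.2   0.    1.09]
0.6 [-2.43 -0.    2.25]
0.7 [-3.54 -0.01  3.52]
0.8 [-4.51 -0.01  4.9 ]
0.9 [-5.35 -0.02  6.37]
1.0 [-6.03 -0.02  7.91]
1.1 [-6.55 -0.03  9.52]
1.172 [-6.83 -0.03 10.7 ]
rot [ 0.16 -0.57  0.07]
```

The lid is at about 0.40 rad and following the arc with small forces. I continue.

Call:
arm_command --commands '[{"tx":-1.2,"ty":0,"tz":1.1,"ax":0,"ay":0,"az":0,"grip":0.0},{"tx":-2.4,"ty":0,"tz":2.25,"ax":0,"ay":0,"az":0,"grip":0.0},{"tx":-3.5,"ty":0,"tz":3.5,"ax":0,"ay":0,"az":0,"grip":0.0},{"tx":-4.5,"ty":0,"tz":4.9,"ax":0,"ay":0,"az":0,"grip":0.0},{"tx":-4.9,"ty":0,"tz":5.6,"ax":0,"ay":0,"az":0,"grip":0.0}]'

```text
time_s: 9.4
position: [0.5639, 0.1069, 0.2299]
tcp_rot: [-3.129, 1.554, 2.997]
contact_force: [-12.4, 0.3, 16.2]
gripper_width: 0.0097
```

```bash
python3 arc.py
```

```text
[0.5639 0.1069 0.2299] 0.00969937566714686 [-12.4   0.3  16.2]
theta 0.8490935040821324 radius err mm 3.7953025140798626 y off -0.27578916555160954
0.5 [ 4.1   0.04 -4.3 ]
0.6 [ 2.86  0.04 -3.15]
0.7 [ 1.75  0.03 -1.89]
0.8 [ 0.76  0.03 -0.52]
0.9 [-0.08  0.03  0.94]
1.0 [-0.77  0.02  2.48]
1.1 [-1.31  0.02  4.09]
1.172 [-1.6   0.01  5.27]
rot [ 0.14 -0.96  0.01]
```

The radial force has grown to about 20 N, with the radius reading +4 mm. I keep that radius offset and go slowly.

Call:
arm_command --commands '[{"tx":-0.3,"ty":0,"tz":0.4,"ax":0,"ay":0,"az":0,"grip":0.0},{"tx":-0.6,"ty":0,"tz":1.0,"ax":0,"ay":0,"az":0,"grip":0.0},{"tx":-0.9,"ty":0,"tz":1.6,"ax":0,"ay":0,"az":0,"grip":0.0},{"tx":-1.15,"ty":0,"tz":2.3,"ax":0,"ay":0,"az":0,"grip":0.0},{"tx":-1.15,"ty":0,"tz":2.3,"ax":0,"ay":0,"az":0,"grip":0.0}]'

```text
time_s: 9.82
position: [0.5877, 0.1029, 0.2425]
tcp_rot: [-3.135, 1.554, 2.991]
contact_force: [-3.0, 0.2, 4.5]
gripper_width: 0.0099
```

```bash
python3 arc.py
python3 - <<'E'
from h import *
f=grab_frame("wrist");save(f,"wrist8.png")
f=grab_frame("scene");cv2.imwrite("pics/scene8c.png",cv2.resize(f["color"][80:320,200:440,::-1],None,fx=2.5,fy=2.5,interpolation=2))
E
```

```text
[0.5877 0.1029 0.2425] 0.00993468111047869 [-3.   0.2  4.5]
theta 1.0062593151768289 radius err mm 5.250941121459518 y off -0.4173362248118898
0.5 [ 5.4   0.06 -6.7 ]
0.6 [ 4.16  0.05 -5.55]
0.7 [ 3.05  0.05 -4.28]
0.8 [ 2.06  0.05 -2.91]
0.9 [ 1.22  0.04 -1.45]
1.0 [0.53 0.04 0.09]
1.1 [-0.01  0.04  1.69]
1.172 [-0.29  0.04  2.87]
rot [ 0.11 -0.95  0.01]
```

View pics/wrist8.png

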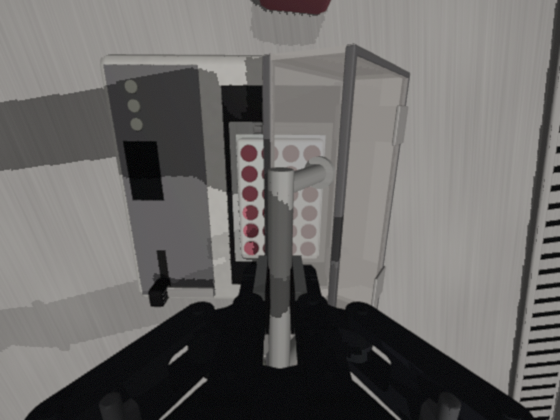

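View pics/scene8c.png

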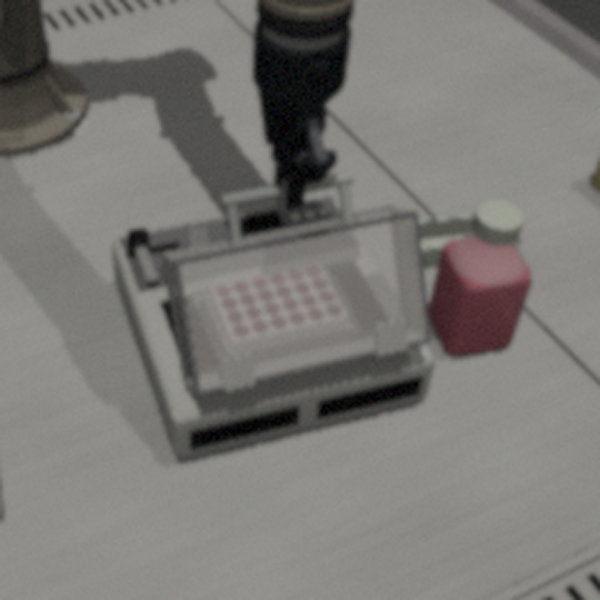

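The lock is at the far end at wrist pixel (158, 293) and the lid is well open. Since the radius is drifting, I check the lid angle from the pictures.

```bash
cat > lid.py <<'E'
from h import *
def lidpt(p,th,H,yaw): # p rel hinge in shaker axes, shut
    c,s=np.cos(th),np.sin(th);x,y,z=p;q=np.array([x*c+z*s,y,-x*s+z*c]);return H+R.from_euler('z',yaw).apply(q)
if __name__=="__main__":
    yaw=np.radians(-9.15)
    bar0=np.array([.4838,.121,.121]);H=bar0+R.from_euler('z',yaw).apply([.165,0,-.036]);print("H",H)
    T=tool();f=grab_frame("wrist");W=T@np.array(f["T_tool_cam"]);save(f,"wl.png")
    for th in(.9,.95,1.0,1.05,1.1,1.172):
        print(th,*[proj(f,lidpt(p,th,H,yaw),W).round(0) for p in((-.125,.115,.05),(-.125,.115,-.008),(-.165,.061,.036),(-.0,.115,.05),(-.125,-.115,-.008))], "bar w",lidpt((-.165,0,.036),th,H,yaw).round(4))
    G=T[:3,3]-.005*T[:3,0];print("grasp",G.round(4))
    a=grab_frame("scene");b=grab_frame("top");r=[]
    for F,n in((a,"scene"),(b,"top")):
        m=mark_of(F,"lid_bar")[:1];print(n,m)
        if m: r.append(ray(F,m[0]["position"]))
        for th in(.9,1.0,1.1): print(th,proj(F,lidpt((-.165,0,.036),th,H,yaw),None).round(1))
    if len(r)==2: print(tri(r))
E
python3 lid.py
```

```text
H [0.64670044 0.09476175 0.085     ]
0.9 [325.  38.] [241.  53.] [248. 159.] [407.  67.] [252. 355.] bar w [0.5733 0.1066 0.2366]
0.95 [340.  37.] [248.  51.] [264. 160.] [408.  68.] [257. 359.] bar w [0.5809 0.1054 0.2402]
1.0 [354.  37.] [256.  50.] [282. 161.] [409.  68.] [263. 363.] bar w [0.5886 0.1041 0.2433]
1.05 [369.  36.] [265.  49.] [300. 163.] [409.  68.] [269. 366.] bar w [0.5965 0.1029 0.246 ]
1.1 [384.  36.] [274.  48.] [319. 164.] [410.  69.] [275. 370.] bar w [0.6045 0.1016 0.2484]
1.172 [406.  35.] [288.  46.] [349. 165.] [410.  69.] [285. 375.] bar w [0.6162 0.0997 0.251 ]
grasp [0.5877 0.103  0.2474]
scene [{'position': [319.0, 153.7], 'score': 0.8}]
0.9 [312.9 153.3]
1.0 [315.5 155.1]
1.1 [318.2 157.7]
top [{'position': [252.1, 198.1], 'score': 0.77}]
0.9 [252.  204.9]
1.0 [252.8 198.2]
1.1 [253.8 191.2]
[0.59000953 0.10837815 0.24642992]
```

The pictures agree with about 1.0 rad: hood corners at (352, 50) and (408, 72), bar end at (281, 172). Another 2.8 cm back and 0.7 cm up remain.

Call:
arm_command --commands '[{"tx":-0.2,"ty":0,"tz":0.7,"ax":0,"ay":0,"az":0,"grip":0.0},{"tx":-0.45,"ty":0,"tz":1.5,"ax":0,"ay":0,"az":0,"grip":0.0},{"tx":-0.6,"ty":0,"tz":2.2,"ax":0,"ay":0,"az":0,"grip":0.0},{"tx":-0.7,"ty":0,"tz":2.7,"ax":0,"ay":0,"az":0,"grip":0.0},{"tx":-0.7,"ty":0,"tz":2.8,"ax":0,"ay":0,"az":0,"grip":0.0}]'

```text
time_s: 10.58
position: [0.6175, 0.098, 0.2506]
tcp_rot: [3.078, 1.56, 2.92]
contact_force: [-2.8, -0.4, 8.4]
gripper_width: 0.0099
```

```bash
python3 arc.py|head -3; sed -i 's/for th in(.9,.95,1.0,1.05,1.1,1.172)/for th in(1.1,1.15,1.2,1.25)/; s/for th in(.9,1.0,1.1)/for th in (1.1,1.2)/' lid.py; python3 lid.py
```

```text
[0.6175 0.098  0.2506] 0.009886865646460605 [-2.8 -0.4  8.4]
theta 1.186049351950311 radius err mm 5.359807012341594 y off -0.5777616168840505
0.5 [ 6.21  0.07 -9.74]
H [0.64670044 0.09476175 0.085     ]
1.1 [316.  39.] [221.  50.] [250. 160.] [369.  70.] [239. 361.] bar w [0.6045 0.1016 0.2484]
1.15 [330.  39.] [230.  49.] [268. 161.] [369.  70.] [245. 364.] bar w [0.6126 0.1003 0.2503]
1.2 [344.  39.] [239.  48.] [287. 161.] [370.  71.] [251. 367.] bar w [0.6208 0.0989 0.2518]
1.25 [357.  39.] [249.  47.] [306. 162.] [370.  71.] [258. 370.] bar w [0.6291 0.0976 0.2529]
grasp [0.6176 0.098  0.2556]
scene [{'position': [321.7, 158.5], 'score': 0.87}]
1.1 [318.2 157.7]
1.2 [321.1 161.1]
top []
1.1 [253.8 191.2]
1.2 [254.9 184.1]
```

View pics/wl.png

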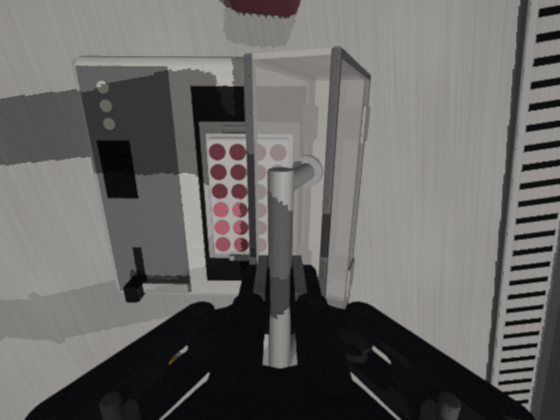

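The top corner at column 337 gives about 1.175 rad and the bar end at column 281 gives 1.185. Both are close to 1.172. I let it settle and check for drift.

Call:
arm_command --commands '[{"tx":0,"ty":0,"tz":-0.1,"ax":0,"ay":0,"az":0,"grip":0.0},{"tx":0,"ty":0,"tz":-0.1,"ax":0,"ay":0,"az":0,"grip":0.0},{"tx":0,"ty":0,"tz":-0.1,"ax":0,"ay":0,"az":0,"grip":0.0},{"tx":0,"ty":0,"tz":-0.1,"ax":0,"ay":0,"az":0,"grip":0.0},{"tx":0,"ty":0,"tz":-0.1,"ax":0,"ay":0,"az":0,"grip":0.0}]'

```text
time_s: 11.25
position: [0.6166, 0.0981, 0.2506]
tcp_rot: [3.067, 1.561, 2.909]
contact_force: [-0.8, -0.0, 0.9]
gripper_width: 0.0098
```

```bash
python3 arc.py|head -2
python3 - <<'E'
from h import *
a=grab_frame("scene");b=grab_frame("top");save(b,"top9.png")
for t,p in(("medium_bottle",(186.6,190.5)),("reservoir",(160.8,230.2)),("pipette",(364.7,226))):
    m=mark_of(b,t)[:1]; print(t,[(atz(b,x["position"],0)-atz(b,p,0)).round(3) for x in m])
cv2.imwrite("pics/scene9c.png",cv2.resize(a["color"][80:320,140:440,::-1],None,fx=2.5,fy=2.5,interpolation=2))
E
python3 arc.py|head -2; python3 -c "
from h import *
print(np.abs(get_state()['qvel']).max())"
```

```text
[0.6166 0.0981 0.2506] 0.009757200465271313 [-0.8 -0.   0.9]
theta 1.181024370101867 radius err mm 5.469970095859172 y off -0.5881066109701483
medium_bottle [array([-0.006,  0.004,  0.   ])]
reservoir [array([0.006, 0.005, 0.   ])]
pipette [array([-0.004, -0.001,  0.   ])]
[0.6164 0.0982 0.2505] 0.009815039818668131 [-0.4 -0.8 -0.9]
theta 1.1793160995000702 radius err mm 5.461470378857109 y off -0.5913696397344864
0.002461647117956904
```

View pics/scene9c.png

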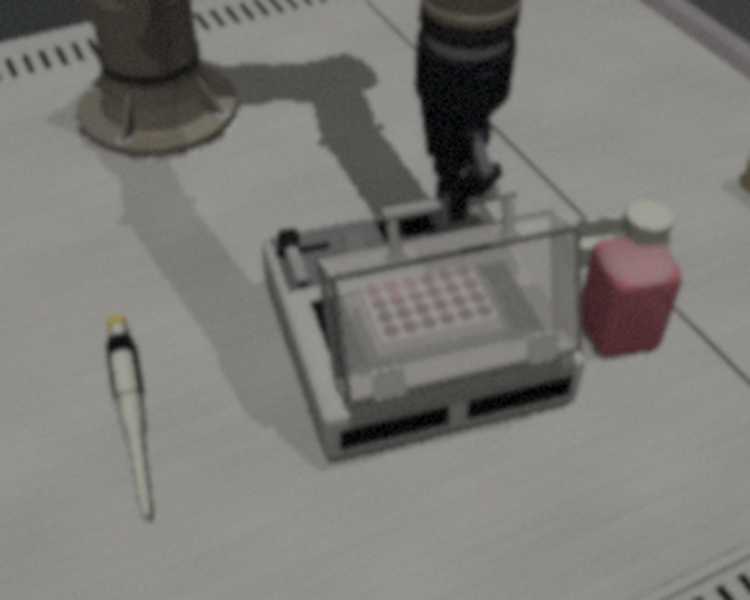

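The lid stands held at its balance angle, the lock at (288, 240) is fully out, and the bystanders are where they were. I hand in.

```bash
python3 -c "
from station import *
print(job_done())"
```

```text
the job is handed in; nothing more can be done
None
```

I slid the lid lock to its end stop, raised the lid by its bar to about its balance point, and handed in with the fingers still holding it steady.

- **Lock:** it moved about 31 mm and stopped with the push force at about 21 N. The later pictures show it still fully out.
- **Lid angle:** the last arm reading gave about 1.18 rad. Just before the final small adjustment the pictures gave about 1.175 to 1.185 rad. The target is 1.172.
- **Hold:** the joints were nearly still, with a largest speed of 0.0025 rad/s. The outside force was about 1 N and the finger opening read 9.8 mm on the 12 mm bar, so the grip is firm.
- **Bystanders:** the bottle, trough and pipette read within 8 mm of where they stood, which is about what the network readings scatter by.

**Checks that disagreed:**
- During the swing, the fingers' distance from the hinge came out about 5 mm larger than planned. The bar may have slipped slightly in the pads, or my hinge estimate may be off. It caused a brief force of about 20 N; I then followed the larger radius.
- In the raised position, before the final small adjustment, the network found no bar in the top picture, so the angle there rests on the wrist picture and the arm reading.

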